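# Slide the stray juice bottle home in the counter display

## Task

Put the orange juice bottle back in the drinks display: push it low on its body so that it slides upright across the counter into the empty bay, the one with the orange sticker, until it is fully home against the back rail. Push gently, do not grip, lift or tip the bottle, and leave the other drinks, the bell and the otter figure where they stand.

Things in the scene. Friction and masses are not known exactly. Their poses are not given: they have to be found in the camera images.
- juice: Full orange juice bottle standing free on the counter, 215 mm tall: straight round body 62 mm in diameter up to 145 mm, then a shoulder and an orange cap 28 mm in diameter; about 0.5 kg. Origin at the centre of its underside, z axis up. It slides on the counter when pushed below about 50 mm height and tips when pushed high.
- rack: Wooden rack fixed to the counter, no floor: back rail along rack x, 290 mm long, 45 tall, its face at rack y = -32 mm; four dividers 8 thick, 40 tall, from rack y = -32 to +32. Three bays 86 wide at rack x = -94, 0, +94, open towards rack +y. Origin: on the counter, middle of the centre bay; a bottle fully home has its centre at rack y = -1 mm. Axes within 15 degrees of the world's.
- spot: Flat orange round sticker with a white middle, 48 mm in diameter, on the counter in the middle of the one empty bay (rack y = 0). It can be in any of the three bays. Origin at its centre; nothing to bump against.
- tea: Bottle with green label and green cap standing in another bay, same shape and size as the juice bottle; leave alone. Origin at the centre of its underside.
- grape: Bottle with purple label and white cap standing in another bay, same shape and size as the juice bottle; leave alone. Origin at the centre of its underside.
- bell: Steel counter bell on a round black foot 84 mm in diameter, 60 mm tall; leave alone. Origin at the centre of its underside.
- otter: Small brown otter figure, 42 mm in diameter, 71 mm tall; leave alone. Origin at the centre of its underside.

How it is judged:
By the outcome, as a careful person would: the job done as asked, in the order asked, and still so for the second after the job is handed in, with the robot touching nothing.
It also fails if it takes over 58 s, if anything falls off the work surface, if the arm or the gripper's body presses on something with over 40 N, if the wrist force passes 120 N, or if a joint passes its speed limit or range.

## Robot

A 6-joint arm with a two-finger parallel gripper is mounted at the origin on the work surface. World frame = base frame: x ahead of the robot, y to its left, z up, the work surface at z = 0. Lengths are in m, angles in rad, forces in N, time in s.
With the tool pointing down it reaches from about 0.3 to 0.875 m from the base axis. Payload 4.2 kg.
Tool frame: the origin (TCP) lies at the very end of the fingers, on their centre line; the grasp point (between the pads) lies 19 mm behind it (tcp_to_grasp is the distance from the TCP to the grasp point, in m); z points along the fingers, y is the line along which they close (so a half turn about z gives the same grasp; the last joint's range is limited). The gripper opens to 85 mm and grips with 20 to 120 N. Pads are 22 mm wide; open, the fingers measure 114 mm over their backs; the gripper's body (76 mm by 85 mm) begins 54 mm behind the grasp point. The pads swing forward as they close: fully open they stand 13 mm farther back than shut.
Start: joints at [-1.141, 0.32, 1.565, -0, 1.257, -0.02], TCP at [0.25, -0.518, 0.231] pointing down, gripper open.
Joint ranges: [-3.11, 3.11], [-0.84, 2.01], [0.21, 2.61], [-1.34, 4.49], [0.05, 2.63], [-2.56, 2.56]. Speed limits (rad/s): [2.57, 2.57, 3.14, 3.14, 3.14, 3.14].

## Interface

Orientations are given as a 3x3 rotation matrix whose columns are the frame's x, y, z axes.
In Python, from bench import sense, camera, finish_job, tcp_to_grasp gives the robot as it stands.
- The arm moves only by the shell command python3 -m pendant 'ROWS'. ROWS is JSON, a list of rows, each an object of numbers: "claw": the closure in counts, from 0 (fully open) to 255 (shut); "x", "y", "z": the shift along the tool's x, y, z in mm; "wx", "wy", "wz": the turn, a rotation vector about the tool's x, y, z in rad. In form: [{"claw": .., "x": .., "y": .., "z": .., "wx": .., "wy": .., "wz": ..}, ...]. A call has 1 to 5 rows; each row shifts and turns the commanded pose from where the row before left it, along the tool's axes as they then stand; what a row does not reach is not made up. A row lasts 1/12 s, in which the tool goes at most 41.7 mm and 7.16 degrees, less where a joint would pass 70% of its speed; a pose out of reach is approached as far as the arm can. A call is refused whole if a number of a shift passes 41.7 or a number of a turn 0.125, either way. A call with a gripper value outside its range is refused whole. The fingers move at their own pace and stop on an object; the grip force is fixed at half the most. Time passes only in rows, so rows that do not move let the fingers close. It gives the time, the measured TCP pose, the force, the opening and the grip force at its end, in the units of the state.
- sense(): the state, without advancing time (a new reading comes with each control period).
- camera(name): name is "scene" or "top" or "wrist"; returns a dict with "color" (480x640x3 uint8, blue, green, red), "range_z" (480x640 float32, m along the optical axis (not along the pixel's ray), 0 where there is no reading), "intrinsics" (3x3 intrinsics, pixels), "k1" (the pictures are not rectified: a ray, as slopes to the right and down, at radius r is drawn at 1 + k1 r^2 times it, then the intrinsics apply), "pose" (4x4, takes a point from camera to world coordinates). Camera axes: x right, y up, looking along -z (the intrinsics and any distortion apply to the point x, -y, -z); pixel columns grow to the right and rows downward; lengths in m; the calibration is good to about 2 mm. A picture is of the moment at which its call begins.
- finish_job(): hands the job in; it is judged then, once.
The state is a dict: "time": time; "joints": joint angles; "qd": joint speeds; "effort": joint torques, N m; "position": TCP position; "tool_rot": TCP orientation; "contact_force": force on the tool from outside, world axes, zero at the start; "moment": the same for the moment, N m; "opening": finger opening in m; "grasp_force": force on a finger pad.
Only numpy, scipy, OpenCV 4.12 (cv2) and the standard library are available. Lean on these libraries where they do the work, as an engineer would, in place of code of your own. Each camera call takes 0.05 s, during which the arm holds its last target. There are 200 camera calls.

## Working session

There is one attempt and no reset: what is moved stays moved. The work goes in short steps, Python scripts to look and compute and a shell command to move; the robot and the scene stay as the last step left them, time stands still between calls to the robot, and variables do not carry over. Pictures are saved under pics/ and viewed, at most 10 in all, crops included, and the job is handed in when it is done.

```bash
mkdir -p pics; cat > h.py <<'E'
import numpy as np, cv2
from bench import sense, camera
def cloud(c):
    K=np.array(c["intrinsics"]);k1=c["k1"];d=c["range_z"]
    v,u=np.mgrid[0:480,0:640].astype(np.float64)
    dist=np.array([k1,0,0,0],float)
    p=cv2.undistortPoints(np.stack([u.ravel(),v.ravel()],1)[:,None],K,dist).reshape(480,640,2)
    P=np.stack([p[...,0]*d,-p[...,1]*d,-d],-1); T=np.array(c["pose"])
    W=P@T[:3,:3].T+T[:3,3]; W[d==0]=np.nan
    return W
E
python3 - <<'E'
from h import *
for n in ("top","scene"):
    c=camera(n); cv2.imwrite(f"pics/{n}1.png",c["color"]); np.save(f"pics/{n}.npy",cloud(c)); print(np.round(c["pose"],3).tolist(),c["k1"])
s=sense();print(s["time"],s["position"],np.round(s["tool_rot"],3).tolist(),s["opening"])
E
```

```text
[[-0.025, 0.981, -0.195, 0.412], [-0.999, -0.031, -0.026, -0.173], [-0.031, 0.194, 0.981, 0.986], [0.0, 0.0, 0.0, 1.0]] -0.18917884712932426
[[-0.022, -0.86, 0.511, 1.026], [1.0, -0.018, 0.012, -0.15], [-0.001, 0.511, 0.86, 0.726], [0.0, 0.0, 0.0, 1.0]] -0.058863941966359225
0.1 [ 0.2498325  -0.51742915  0.23055467] [[0.901, 0.435, -0.001], [0.435, -0.901, 0.001], [0.0, -0.002, -1.0]] 0.0854086602091952
```

View pics/top1.png

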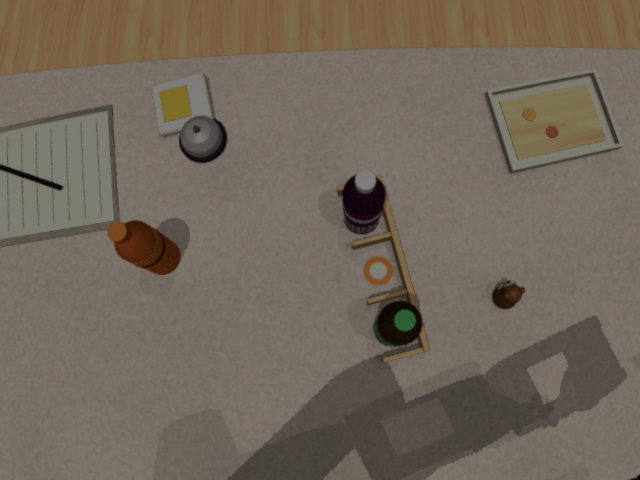

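View pics/scene1.png

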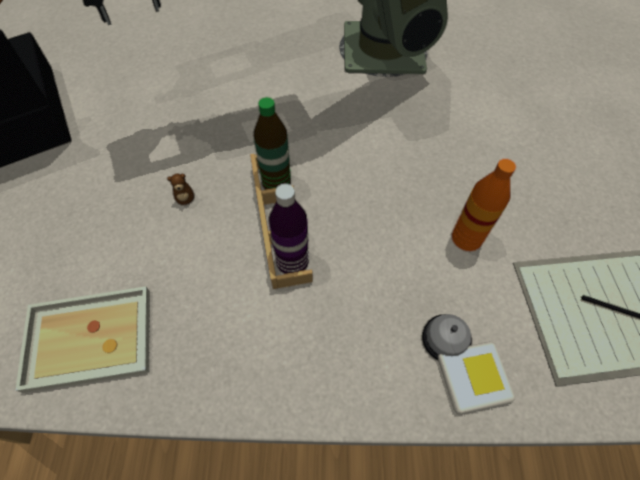

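Top view: the juice bottle stands with its foot near (160,258). The empty bay with the sticker, the centre one, is at (378,270), with grape at (364,205) above it and tea at (400,325) below. The bay opens to image left (world +y). The bell is at (203,139) and the otter at (508,295), both off the path. The scene view agrees.

```bash
python3 - <<'E'
from h import *
from scipy.optimize import least_squares
W={n:np.load(f"pics/{n}.npy") for n in("top","scene")}
im={n:cv2.imread(f"pics/{n}1.png") for n in W}
def fit(name,box,w):
    x0,x1,y0,y1=box; P=w[y0:y1,x0:x1].reshape(-1,3)
    P=P[(P[:,2]>.03)&(P[:,2]<.135)]
    m=np.median(P[:,:2],0); P=P[np.hypot(*(P[:,:2]-m).T)<.06]
    r=least_squares(lambda c:np.hypot(P[:,0]-c[0],P[:,1]-c[1])-.031,m+[-.0,0],loss="soft_l1",f_scale=.002)
    print(name,len(P),np.round(r.x,4),np.round(np.median(abs(r.fun)),4))
fit("juice top",(100,190,210,280),W["top"]); fit("juice scene",(445,520,155,255),W["scene"])
fit("grape top",(340,388,170,236),W["top"]); fit("grape scene",(268,312,185,270),W["scene"])
fit("tea top",(374,424,300,350),W["top"]); fit("tea scene",(250,295,100,190),W["scene"])
for n in W:
    h=cv2.cvtColor(im[n],cv2.COLOR_BGR2HSV); w=W[n]
    # sticker
    if n=="top":
        m=np.zeros((480,640),np.uint8); s=h[250:292,358:396]; m[250:292,358:396]=(s[...,1]>150)&(w[250:292,358:396,2]<.012)
        c,_=max([(c,cv2.contourArea(c)) for c in cv2.findContours(m,0,2)[0]],key=lambda t:t[1])
        (u,v),r=cv2.minEnclosingCircle(c); print("spot",u,v,r,w[int(v),int(u)], w[m>0].mean(0))
    m=(abs(w[...,2]-.043)<.007)&(h[...,1]>70)&(h[...,0]>8)&(h[...,0]<25)
    if n=="top": m[:, :335]=0; m[:,432:]=0; m[:172]=0;m[365:]=0
    else: m[:150]=0;m[290:]=0;m[:,:245]=0;m[:,315:]=0
    P=w[m]; print(n,len(P)); r=P[P[:,2]>.0425]; d=P[P[:,2]<=.0425]
    for q in(r,): print(cv2.minAreaRect((P[:,:2]*1000).astype(np.float32)), len(q), np.round(P.min(0),3),np.round(P.max(0),3))
s=W["top"]; 
for nm,b in(("bell",(180,226,118,160)),("otter",(494,524,280,307))):
    q=s[b[2]:b[3],b[0]:b[1]].reshape(-1,3);q=q[q[:,2]>.012];print(nm,np.round(q.min(0),3),np.round(q.max(0),3))
print("counter z",np.nanmedian(s[300:420,100:300,2]))
E
```

```text
juice top 868 [0.5532 0.0813] 0.0059
juice scene 1310 [0.629  0.0994] 0.0062
grape top 666 [ 0.6385 -0.2078] 0.0008
grape scene 1204 [ 0.6395 -0.2076] 0.0006
tea top 264 [ 0.4497 -0.2532] 0.006
tea scene 1318 [ 0.4558 -0.2506] 0.0007
spot 377.8500061035156 270.1499938964844 14.015979766845703 [ 0.54807561 -0.22838967  0.00374542] [ 0.548196   -0.22967181  0.0010346 ]
top 1594
((548.9307861328125, -234.23597717285156), (289.00494384765625, 74.51160430908203), 13.186015129089355) 865 [ 0.401 -0.301  0.036] [ 0.697 -0.167  0.05 ]
scene 933
((550.5543212890625, -237.4144287109375), (289.5525207519531, 73.64639282226562), 13.714300155639648) 675 [ 0.416 -0.302  0.036] [ 0.698 -0.168  0.049]
bell [0.745 0.021 0.012] [0.82  0.102 0.063]
otter [ 0.48  -0.448  0.012] [ 0.519 -0.414  0.074]
counter z -5.5122506811944305e-05
```

```bash
python3 - <<'E'
from h import *
from scipy.optimize import least_squares
W={n:np.load(f"pics/{n}.npy") for n in("top","scene")}
for n,b in(("top",(100,190,210,285)),("scene",(445,525,155,260))):
    P=W[n][b[2]:b[3],b[0]:b[1]].reshape(-1,3);h=cv2.cvtColor(cv2.imread(f"pics/{n}1.png"),cv2.COLOR_BGR2HSV)[b[2]:b[3],b[0]:b[1]].reshape(-1,3)
    ok=(h[:,1]>150)&(P[:,2]>.01)
    for z in(.02,.05,.08,.11,.14,.17,.21):
        q=P[ok&(abs(P[:,2]-z)<.015)]
        if len(q)>5: print(n,z,len(q),np.round(np.r_[q.min(0)[:2],q.max(0)[:2],np.median(q[:,:2],0)],3))
    q=P[ok&(P[:,2]<.14)&(P[:,2]>.02)]
    for dx in(-.03,0,.03):
      for dy in (-.03,.0,.03):
        r=least_squares(lambda c:np.hypot(q[:,0]-c[0],q[:,1]-c[1])-.031,np.median(q[:,:2],0)+[dx,dy],loss="soft_l1",f_scale=.002);print(np.round(r.x,4),round(r.cost*1e3,2),end=" ")
    print()
E
```

```text
top 0.02 151 [0.55  0.097 0.599 0.134 0.566 0.102]
top 0.05 217 [0.55  0.096 0.602 0.136 0.564 0.104]
top 0.08 216 [0.55  0.096 0.602 0.133 0.566 0.102]
top 0.11 275 [0.549 0.096 0.604 0.134 0.567 0.102]
top 0.14 457 [0.55  0.098 0.609 0.154 0.566 0.106]
top 0.17 681 [0.554 0.1   0.608 0.153 0.572 0.115]
top 0.21 384 [0.568 0.114 0.593 0.141 0.579 0.126]
[0.5537 0.0807] 10.63 [0.5537 0.0807] 10.63 [0.5812 0.1287] 0.19 [0.5537 0.0807] 10.63 [0.5537 0.0807] 10.63 [0.5812 0.1287] 0.19 [0.5537 0.0807] 10.63 [0.5812 0.1287] 0.19 [0.5812 0.1287] 0.19 
scene 0.02 240 [0.58  0.096 0.613 0.147 0.608 0.112]
scene 0.05 291 [0.577 0.096 0.614 0.146 0.607 0.111]
scene 0.08 335 [0.577 0.095 0.615 0.144 0.609 0.111]
scene 0.11 393 [0.577 0.096 0.616 0.146 0.609 0.112]
scene 0.14 543 [0.569 0.096 0.614 0.153 0.606 0.112]
scene 0.17 574 [0.567 0.101 0.611 0.151 0.598 0.118]
scene 0.21 316 [0.57  0.114 0.597 0.14  0.588 0.125]
[0.582  0.1277] 0.52 [0.582  0.1277] 0.52 [0.582  0.1277] 0.52 [0.6297 0.0991] 14.03 [0.6297 0.0991] 14.03 [0.582  0.1277] 0.52 [0.6297 0.0991] 14.03 [0.6297 0.0991] 14.03 [0.6297 0.0991] 14.03
```

Juice is at (0.5815, 0.128). The rack origin is about (0.548, -0.230), yawed 13.3°, so the push direction is p = (0.23, -0.973). I'll cradle the bottle with half-open fingers, tool tilted 45°, so the gripper body stays clear of it. First I raise the tool and travel behind the bottle.

```bash
python3 -m pendant '[{"claw":130,"x":0,"y":0,"z":-35,"wx":0,"wy":0,"wz":0},{"claw":130,"x":0,"y":0,"z":-35,"wx":0,"wy":0,"wz":0},{"claw":130,"x":30,"y":-28,"z":0,"wx":0,"wy":0,"wz":0},{"claw":130,"x":30,"y":-28,"z":0,"wx":0,"wy":0,"wz":0},{"claw":130,"x":30,"y":-28,"z":0,"wx":0,"wy":0,"wz":0}]'
python3 -m pendant '[{"claw":130,"x":30,"y":-28,"z":0,"wx":0,"wy":0,"wz":0},{"claw":130,"x":30,"y":-28,"z":0,"wx":0,"wy":0,"wz":0},{"claw":130,"x":30,"y":-28,"z":0,"wx":0,"wy":0,"wz":0},{"claw":130,"x":30,"y":-28,"z":0,"wx":0,"wy":0,"wz":0},{"claw":130,"x":30,"y":-28,"z":0,"wx":0,"wy":0,"wz":0}]'
```

```text
time: 0.52
position: [0.2947, -0.402, 0.3013]
tool_rot: [[0.901, 0.433, 0.0], [0.433, -0.901, -0.0], [0.0, 0.0, -1.0]]
contact_force: [0.2, -0.1, 0.5]
opening: 0.042
grasp_force: 0.0
time: 0.93
position: [0.3687, -0.2098, 0.3011]
tool_rot: [[0.901, 0.434, -0.0], [0.434, -0.901, 0.0], [-0.0, -0.0, -1.0]]
contact_force: [1.1, -0.7, 0.7]
opening: 0.0418
grasp_force: 0.0
```

```bash
python3 -m pendant '[{"claw":130,"x":30,"y":-28,"z":0,"wx":0,"wy":0,"wz":0},{"claw":130,"x":30,"y":-28,"z":0,"wx":0,"wy":0,"wz":0},{"claw":130,"x":30,"y":-28,"z":0,"wx":0,"wy":0,"wz":0},{"claw":130,"x":30,"y":-28,"z":0,"wx":0,"wy":0,"wz":0},{"claw":130,"x":30,"y":-28,"z":0,"wx":0,"wy":0,"wz":0}]' >/dev/null
python3 -m pendant '[{"claw":130,"x":30,"y":-28,"z":0,"wx":0,"wy":0,"wz":0},{"claw":130,"x":30,"y":-28,"z":0,"wx":0,"wy":0,"wz":0},{"claw":130,"x":30,"y":-28,"z":0,"wx":0,"wy":0,"wz":0},{"claw":130,"x":30,"y":-28,"z":0,"wx":0,"wy":0,"wz":0},{"claw":130,"x":30,"y":-28,"z":0,"wx":0,"wy":0,"wz":0}]'
python3 -m pendant '[{"claw":130,"x":30,"y":-28,"z":0,"wx":0,"wy":0,"wz":0},{"claw":130,"x":30,"y":-28,"z":0,"wx":0,"wy":0,"wz":0},{"claw":130,"x":0,"y":0,"z":0,"wx":0,"wy":0,"wz":-0.124},{"claw":130,"x":0,"y":0,"z":0,"wx":0,"wy":0,"wz":-0.124},{"claw":130,"x":0,"y":0,"z":0,"wx":0,"wy":0,"wz":-0.124}]' >/dev/null
python3 -m pendant '[{"claw":130,"x":0,"y":0,"z":0,"wx":0,"wy":0,"wz":-0.124},{"claw":130,"x":0,"y":0,"z":0,"wx":0,"wy":0,"wz":-0.124},{"claw":130,"x":0,"y":0,"z":0,"wx":0,"wy":0,"wz":-0.124},{"claw":130,"x":0,"y":0,"z":0,"wx":0,"wy":0,"wz":-0.124},{"claw":130,"x":0,"y":0,"z":0,"wx":0,"wy":0,"wz":-0.124}]' >/dev/null
python3 -m pendant '[{"claw":130,"x":0,"y":0,"z":0,"wx":0,"wy":0,"wz":-0.124},{"claw":130,"x":0,"y":0,"z":0,"wx":0,"wy":0,"wz":-0.124},{"claw":130,"x":0,"y":0,"z":0,"wx":0,"wy":0,"wz":-0.124},{"claw":130,"x":0,"y":0,"z":0,"wx":0,"wy":0,"wz":0},{"claw":130,"x":0,"y":0,"z":0,"wx":0,"wy":0,"wz":0}]'
```

```text
time: 1.77
position: [0.5172, 0.1729, 0.3009]
tool_rot: [[0.9, 0.435, -0.001], [0.435, -0.9, -0.001], [-0.001, 0.0, -1.0]]
contact_force: [0.2, -1.3, 0.5]
opening: 0.042
grasp_force: 0.0
time: 3.02
position: [0.5467, 0.2473, 0.3008]
tool_rot: [[-0.238, 0.971, -0.001], [0.971, 0.238, -0.0], [-0.0, -0.001, -1.0]]
contact_force: [-0.2, -0.6, 0.1]
opening: 0.042
grasp_force: 0.0
```

```bash
python3 -c "
from h import *;print(np.round(sense()['joints'],3))"
```

```text
[ 0.406  0.328  1.379 -0.     1.436  0.166]
```

```bash
python3 -m pendant '[{"claw":130,"x":0,"y":0,"z":0,"wx":0,"wy":-0.112,"wz":0.007},{"claw":130,"x":0,"y":0,"z":0,"wx":0,"wy":-0.112,"wz":0},{"claw":130,"x":0,"y":0,"z":0,"wx":0,"wy":-0.112,"wz":0},{"claw":130,"x":0,"y":0,"z":0,"wx":0,"wy":-0.112,"wz":0},{"claw":130,"x":0,"y":0,"z":0,"wx":0,"wy":-0.112,"wz":0}]'
python3 -m pendant '[{"claw":130,"x":0,"y":0,"z":0,"wx":0,"wy":-0.112,"wz":0},{"claw":130,"x":0,"y":0,"z":0,"wx":0,"wy":-0.112,"wz":0},{"claw":130,"x":0,"y":0,"z":0,"wx":0,"wy":0,"wz":0},{"claw":130,"x":0,"y":0,"z":0,"wx":0,"wy":0,"wz":0},{"claw":130,"x":0,"y":0,"z":0,"wx":0,"wy":0,"wz":0}]'; python3 -c "
from h import *;s=sense();print(np.round(s['joints'],3));R=np.array(s['tool_rot']);print(np.round(R,4).tolist());print(s['position'])
print((R.T@(np.array([.5815,.128,.03])-s['position']))*1000)"
```

```text
time: 3.43
position: [0.547, 0.2478, 0.3022]
tool_rot: [[-0.193, 0.973, 0.127], [0.822, 0.232, -0.52], [-0.535, 0.004, -0.845]]
contact_force: [0.4, -0.4, -0.2]
opening: 0.0418
grasp_force: 0.0
time: 3.85
position: [0.5471, 0.2471, 0.3017]
tool_rot: [[-0.164, 0.973, 0.165], [0.69, 0.233, -0.685], [-0.705, 0.002, -0.71]]
contact_force: [0.0, -0.6, 0.0]
opening: 0.0418
grasp_force: 0.0
[ 0.738  0.498  1.336 -0.674  1.714  0.547]
[[-0.1637, 0.9726, 0.1652], [0.6905, 0.2326, -0.685], [-0.7046, 0.002, -0.7096]]
[0.54710815 0.24710317 0.30174937]
[103.61114775   5.21485883 280.09573554]
```

```bash
python3 -m pendant '[{"claw":130,"x":28,"y":1,"z":28,"wx":0,"wy":0,"wz":0},{"claw":130,"x":28,"y":1,"z":28,"wx":0,"wy":0,"wz":0},{"claw":130,"x":28,"y":1,"z":28,"wx":0,"wy":0,"wz":0},{"claw":130,"x":28,"y":1,"z":28,"wx":0,"wy":0,"wz":0},{"claw":130,"x":28,"y":1,"z":28,"wx":0,"wy":0,"wz":0}]'
python3 -m pendant '[{"claw":130,"x":20,"y":0,"z":20,"wx":0,"wy":0,"wz":0},{"claw":130,"x":18,"y":0,"z":18,"wx":0,"wy":0,"wz":0},{"claw":130,"x":8,"y":0,"z":8,"wx":0,"wy":0,"wz":0},{"claw":130,"x":0,"y":0,"z":0,"wx":0,"wy":0,"wz":0},{"claw":130,"x":0,"y":0,"z":0,"wx":0,"wy":0,"wz":0}]'; python3 -c "
from h import *;s=sense();print(np.round(s['joints'],3));R=np.array(s['tool_rot']);print(np.round(R,4).tolist());print(s['position'])
print((R.T@(np.array([.5815,.128,.03])-s['position']))*1000)
c=camera('wrist');cv2.imwrite('pics/wrist1.png',c['color'])"
```

```text
time: 4.27
position: [0.5528, 0.2479, 0.1035]
tool_rot: [[-0.16, 0.973, 0.166], [0.692, 0.23, -0.684], [-0.703, 0.005, -0.711]]
contact_force: [-0.0, 0.2, -0.2]
opening: 0.0413
grasp_force: 0.0
time: 4.68
position: [0.5527, 0.2485, 0.0396]
tool_rot: [[-0.163, 0.973, 0.166], [0.69, 0.232, -0.686], [-0.706, 0.003, -0.709]]
contact_force: [0.7, -0.1, 0.5]
opening: 0.0419
grasp_force: 0.0
[ 0.734  0.748  1.594 -0.696  1.315  0.865]
[[-0.1629, 0.9726, 0.1657], [0.6897, 0.2323, -0.6858], [-0.7056, 0.0026, -0.7087]]
[0.55274481 0.24854531 0.03964081]
[-8.10197787e+01 -5.77517423e-02  9.42696651e+01]
```

View pics/wrist1.png

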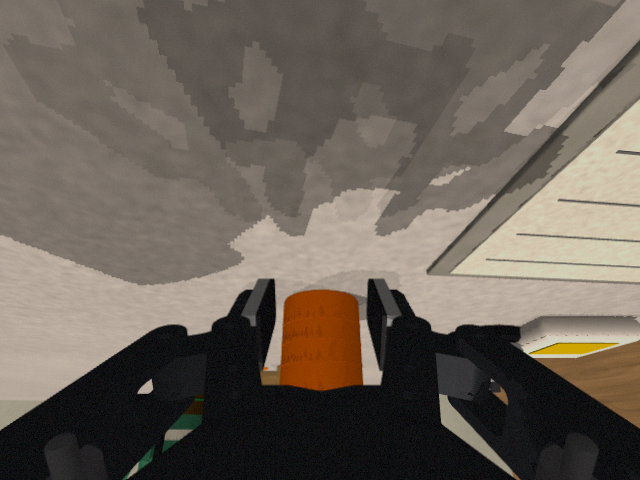

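Wrist view: the bottle (u≈320) sits centred between the fingertips (265 and 378). The path is clear. Next I lower a little more and approach.

```bash
python3 -m pendant '[{"claw":130,"x":10,"y":0,"z":10,"wx":0,"wy":0,"wz":0},{"claw":130,"x":-14,"y":0,"z":14,"wx":0,"wy":0,"wz":0},{"claw":130,"x":-14,"y":0,"z":14,"wx":0,"wy":0,"wz":0},{"claw":130,"x":-14,"y":0,"z":14,"wx":0,"wy":0,"wz":0},{"claw":130,"x":-8,"y":0,"z":8,"wx":0,"wy":0,"wz":0}]'
python3 -m pendant '[{"claw":130,"x":-4,"y":0,"z":4,"wx":0,"wy":0,"wz":0},{"claw":130,"x":-2.5,"y":0,"z":2.5,"wx":0,"wy":0,"wz":0},{"claw":130,"x":-2.5,"y":0,"z":2.5,"wx":0,"wy":0,"wz":0},{"claw":130,"x":-2,"y":0,"z":2,"wx":0,"wy":0,"wz":0},{"claw":130,"x":-2,"y":0,"z":2,"wx":0,"wy":0,"wz":0}]'
python3 -m pendant '[{"claw":130,"x":-2,"y":0,"z":2,"wx":0,"wy":0,"wz":0},{"claw":130,"x":-2,"y":0,"z":2,"wx":0,"wy":0,"wz":0},{"claw":130,"x":-2,"y":0,"z":2,"wx":0,"wy":0,"wz":0},{"claw":130,"x":-2,"y":0,"z":2,"wx":0,"wy":0,"wz":0},{"claw":130,"x":-2,"y":0,"z":2,"wx":0,"wy":0,"wz":0}]'; cat >> h.py <<'E'
c_,s_=np.cos(np.radians(13.3)),np.sin(np.radians(13.3))
def rack(p): d=np.array(p[:2])-[.548,-.230]; return np.round([1e3*(d@[c_,s_]),1e3*(d@[-s_,c_])],1)
def juice(n="top"):
    from scipy.optimize import least_squares
    c=camera(n);w=cloud(c);h=cv2.cvtColor(c["color"],cv2.COLOR_BGR2HSV)
    m=(h[...,1]>150)&(h[...,0]<13)&(w[...,2]>.03)
    cap=w[m&(w[...,2]>.207)&(w[...,2]<.23)]; P=w[m&(w[...,2]<.14)]
    if not len(cap): print("no cap",len(P)); return c
    k=np.median(cap[:,:2],0); P=P[np.hypot(*(P[:,:2]-k).T)<.045]
    r=least_squares(lambda q:np.hypot(*(P[:,:2]-q).T)-.031,k,loss="soft_l1",f_scale=.002)
    print(n,"cap",np.round(k,4),len(cap),"body",np.round(r.x,4),len(P),"rack cap",rack(k),"body",rack(r.x))
    return c
E
python3 - <<'E'
from h import *
s=sense(); print("tcp rack",rack(s["position"])); juice("top"); juice("scene")
E
```

```text
time: 5.15
position: [0.5687, 0.1788, 0.0247]
tool_rot: [[-0.164, 0.973, 0.166], [0.689, 0.233, -0.686], [-0.706, 0.002, -0.708]]
contact_force: [0.3, -0.2, -0.1]
opening: 0.0417
grasp_force: 0.0
time: 5.57
position: [0.5727, 0.1628, 0.024]
tool_rot: [[-0.165, 0.972, 0.166], [0.689, 0.235, -0.686], [-0.706, 0.001, -0.708]]
contact_force: [-1.4, -0.0, -0.1]
opening: 0.0418
grasp_force: 0.0
time: 5.98
position: [0.576, 0.1488, 0.0238]
tool_rot: [[-0.165, 0.972, 0.166], [0.689, 0.234, -0.686], [-0.706, 0.001, -0.709]]
contact_force: [-0.7, 2.3, 0.2]
opening: 0.042
grasp_force: 0.9
tcp rack [114.4 362.2]
top cap [0.5778 0.1109] 50 body [0.582 0.123] 478 rack cap [107.4 324.9] body [114.3 335.7]
scene cap [0.5934 0.1137] 39 body [0.5828 0.1209] 336 rack cap [123.2 324. ] body [114.6 333.4]
```

```bash
python3 -m pendant '[{"claw":130,"x":-2,"y":-1.2,"z":2,"wx":0,"wy":0,"wz":0},{"claw":130,"x":-2.8,"y":-1.7,"z":2.8,"wx":0,"wy":0,"wz":0},{"claw":130,"x":-3.5,"y":-2.1,"z":3.5,"wx":0,"wy":0,"wz":0},{"claw":130,"x":-3.5,"y":-2.1,"z":3.5,"wx":0,"wy":0,"wz":0},{"claw":130,"x":-3.5,"y":-2.1,"z":3.5,"wx":0,"wy":0,"wz":0}]'
python3 -m pendant '[{"claw":130,"x":-3.5,"y":-2.1,"z":3.5,"wx":0,"wy":0,"wz":0},{"claw":130,"x":-3.5,"y":-2.1,"z":3.5,"wx":0,"wy":0,"wz":0},{"claw":130,"x":-3.5,"y":-2.1,"z":3.5,"wx":0,"wy":0,"wz":0},{"claw":130,"x":-3.5,"y":-2.1,"z":3.5,"wx":0,"wy":0,"wz":0},{"claw":130,"x":-2,"y":-1.2,"z":2,"wx":0,"wy":0,"wz":0}]'; python3 - <<'E'
from h import *
s=sense(); print("tcp rack",rack(s["position"]),np.round(s["joints"],2)); juice("top"); c=juice("scene"); cv2.imwrite("pics/s2.png",c["color"])
E
```

```text
time: 6.5
position: [0.5718, 0.1247, 0.0239]
tool_rot: [[-0.165, 0.972, 0.165], [0.688, 0.234, -0.687], [-0.706, 0.0, -0.708]]
contact_force: [0.6, 2.4, -0.2]
opening: 0.0418
grasp_force: 0.9
time: 6.92
position: [0.5677, 0.1002, 0.0239]
tool_rot: [[-0.165, 0.972, 0.165], [0.688, 0.233, -0.687], [-0.706, 0.0, -0.708]]
contact_force: [0.2, 1.1, -0.0]
opening: 0.0419
grasp_force: 0.9
tcp rack [ 95.1 316.8] [ 0.54  0.69  1.81 -0.85  1.11  0.88]
top cap [0.5691 0.0614] 34 body [0.5741 0.0739] 421 rack cap [ 87.5 278.7] body [ 95.3 289.8]
scene cap [0.5866 0.0706] 33 body [0.5744 0.0734] 323 rack cap [106.7 283.7] body [ 95.5 289.1]
```

View pics/s2.png

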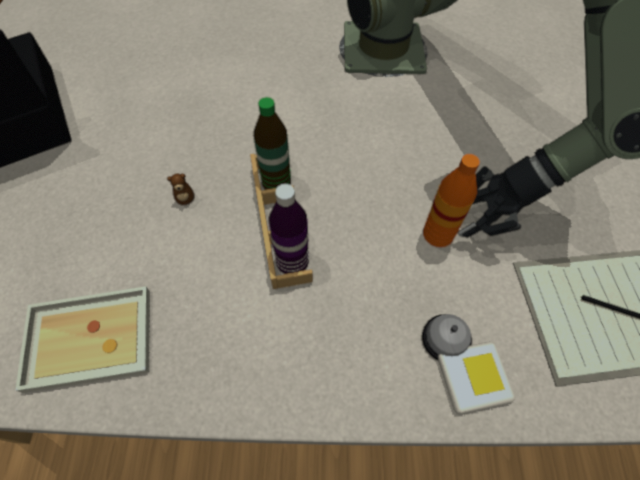

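The bottle rides upright in the cradle, 27 mm ahead of the TCP (scene: base at about (440,240)). Joint 4 is nearing its -1.34 limit, so I'll predict the final posture from the poses recorded so far.

```bash
python3 - <<'E'
from h import *
from scipy.optimize import least_squares
D=[([-1.141,.32,1.565],(.25,-.518,.231),(0,0,-1)),([.406,.328,1.379],(.5467,.2473,.3008),(0,0,-1)),([.738,.498,1.336],(.5471,.2471,.3017),(.1652,-.685,-.7096)),([.734,.748,1.594],(.5527,.2485,.0396),(.1657,-.6858,-.7087))]
s=sense();D.append((s["joints"][:3],s["position"],np.array(s["tool_rot"])[:,2]))
def w(q,p):
    h,a,L1,L2,L6,o=p; r=a+L1*np.sin(q[1])+L2*np.sin(q[1]+q[2])+o*np.cos(q[1]+q[2]); z=h+L1*np.cos(q[1])+L2*np.cos(q[1]+q[2])-o*np.sin(q[1]+q[2])
    return np.array([r*np.cos(q[0]),r*np.sin(q[0]),z])
f=lambda p:np.concatenate([w(q,p)+p[4]*np.array(z)-t for q,t,z in D]+[[.01*p[5],.01*p[1]]])
r=least_squares(f,[.3,0,.4,.4,.25,0]); p=r.x; print(np.round(p,3),abs(r.fun).max())
def ik(t,z):
    g=least_squares(lambda q:w(q,p)+p[4]*z-t,[.2,.6,1.8]); q=g.x; n=q[1]+q[2]
    rad=np.array([np.cos(q[0]),np.sin(q[0]),0]);lat=np.array([-np.sin(q[0]),np.cos(q[0]),0]);k=np.array([0,0,1])
    fw=rad*np.sin(n)+k*np.cos(n); dn=rad*np.cos(n)-k*np.sin(n)
    return np.round(np.r_[q,np.arctan2(z@lat,z@dn),np.arccos(z@fw)],2),g.cost
print("check",ik(D[-1][1],D[-1][2]),np.round(s["joints"],2))
R=np.array([[c_,-s_],[s_,c_]])
for ry in(60,26,10):
  for tilt in(45,40):
    for yaw in(0,8,15):
      t=np.r_[R@[0,ry/1e3]+[.548,-.230],.025]; az=np.radians(-76.7-yaw);b=np.radians(tilt)
      print(ry,tilt,yaw,*ik(t,np.array([np.sin(b)*np.cos(az),np.sin(b)*np.sin(az),-np.cos(b)])))
E
```

```text
[0.143 0.01  0.56  0.414 0.301 0.015] 0.010771016188185711
check (array([ 0.53,  0.69,  1.81, -0.85,  1.12]), np.float64(6.126622209150144e-28)) [ 0.54  0.69  1.81 -0.85  1.12  0.88]
60 45 0 [ 0.07  0.57  2.1  -1.27  0.82] 9.81643086165585e-27
60 45 8 [ 0.08  0.6   2.03 -1.12  0.9 ] 4.8802511085913545e-29
60 45 15 [ 0.08  0.62  1.96 -1.02  0.97] 2.1880971580669483e-31
60 40 0 [ 0.03  0.54  2.08 -1.17  0.75] 2.3626252209242237e-26
60 40 8 [ 0.04  0.57  2.02 -1.04  0.84] 2.3951156085303754e-28
60 40 15 [ 0.04  0.59  1.96 -0.95  0.91] 2.483125551422768e-30
26 45 0 [ 0.    0.58  2.09 -1.31  0.79] 8.287934510237778e-25
26 45 8 [ 0.01  0.6   2.01 -1.16  0.88] 6.331492982910212e-27
26 45 15 [ 0.01  0.63  1.95 -1.05  0.95] 6.815733665502751e-29
26 40 0 [-0.03  0.55  2.07 -1.2   0.73] 2.6969560690866403e-24
26 40 8 [-0.02  0.58  2.   -1.07  0.81] 3.3708856772566984e-26
26 40 15 [-0.02  0.6   1.94 -0.97  0.89] 6.244571936734252e-28
10 45 0 [-0.03  0.58  2.08 -1.33  0.78] 5.551641580111641e-24
10 45 8 [-0.02  0.61  2.   -1.18  0.86] 4.6402745199161825e-26
10 45 15 [-0.01  0.63  1.94 -1.07  0.94] 4.958616957287228e-28
10 40 0 [-0.06  0.55  2.05 -1.22  0.72] 1.8395763756095788e-23
10 40 8 [-0.05  0.58  1.99 -1.08  0.8 ] 2.5412614553346987e-25
10 40 15 [-0.05  0.6   1.93 -0.98  0.88] 4.9713881598603244e-27
```

```bash
python3 -m pendant '[{"claw":130,"x":-2.8,"y":-1.7,"z":2.8,"wx":0,"wy":0.007,"wz":0},{"claw":130,"x":-4.2,"y":-2.5,"z":4.2,"wx":0,"wy":0.007,"wz":0},{"claw":130,"x":-4.3,"y":-2.5,"z":4.2,"wx":0,"wy":0.007,"wz":0},{"claw":130,"x":-4.3,"y":-2.5,"z":4.2,"wx":0,"wy":0.007,"wz":0},{"claw":130,"x":-4.3,"y":-2.5,"z":4.1,"wx":0,"wy":0.007,"wz":0}]'
python3 -m pendant '[{"claw":130,"x":-4.4,"y":-2.5,"z":4.1,"wx":0,"wy":0.007,"wz":0},{"claw":130,"x":-4.4,"y":-2.5,"z":4,"wx":0,"wy":0.007,"wz":0},{"claw":130,"x":-4.5,"y":-2.5,"z":4,"wx":0,"wy":0.007,"wz":0},{"claw":130,"x":-4.5,"y":-2.5,"z":4,"wx":0,"wy":0.007,"wz":0},{"claw":130,"x":-4.5,"y":-2.5,"z":3.9,"wx":0,"wy":0.007,"wz":0}]'
python3 -m pendant '[{"claw":130,"x":-4.5,"y":-2.5,"z":3.9,"wx":0,"wy":0,"wz":0},{"claw":130,"x":-4.5,"y":-2.5,"z":3.9,"wx":0,"wy":0,"wz":0},{"claw":130,"x":-4.5,"y":-2.5,"z":3.9,"wx":0,"wy":0,"wz":0},{"claw":130,"x":-4.5,"y":-2.5,"z":3.9,"wx":0,"wy":0,"wz":0},{"claw":130,"x":-2.2,"y":-1.2,"z":2,"wx":0,"wy":0,"wz":0}]'; python3 - <<'E'
from h import *
s=sense(); print("tcp rack",rack(s["position"]),np.round(s["joints"],2)); juice("top"); juice("scene")
E
```

```text
time: 7.43
position: [0.563, 0.0705, 0.0239]
tool_rot: [[-0.171, 0.972, 0.16], [0.713, 0.234, -0.662], [-0.68, 0.001, -0.733]]
contact_force: [-0.2, 1.7, 0.8]
opening: 0.0419
grasp_force: 1.1
time: 7.85
position: [0.5579, 0.0385, 0.024]
tool_rot: [[-0.176, 0.972, 0.153], [0.735, 0.234, -0.636], [-0.654, 0.001, -0.756]]
contact_force: [0.6, 2.9, 2.0]
opening: 0.042
grasp_force: 1.3
time: 8.27
position: [0.5529, 0.0096, 0.0238]
tool_rot: [[-0.176, 0.972, 0.153], [0.735, 0.233, -0.637], [-0.655, -0.0, -0.755]]
contact_force: [0.9, 2.0, 1.5]
opening: 0.0419
grasp_force: 1.3
tcp rack [ 59.9 232.1] [ 0.38  0.61  1.95 -0.92  0.95  0.84]
top cap [ 0.5551 -0.0294] 19 body [ 0.5597 -0.0171] 297 rack cap [ 53.1 193.6] body [ 60.4 204.5]
scene cap [ 0.5727 -0.0203] 33 body [ 0.5599 -0.0182] 310 rack cap [ 72.3 198.4] body [ 60.3 203.4]
```

```bash
python3 -m pendant '[{"claw":130,"x":-3,"y":-1.8,"z":2.6,"wx":0,"wy":0,"wz":0},{"claw":130,"x":-4.5,"y":-2.8,"z":3.9,"wx":0,"wy":0,"wz":0},{"claw":130,"x":-4.5,"y":-2.8,"z":3.9,"wx":0,"wy":0,"wz":0},{"claw":130,"x":-4.5,"y":-2.8,"z":3.9,"wx":0,"wy":0,"wz":0},{"claw":130,"x":-4.5,"y":-2.8,"z":3.9,"wx":0,"wy":0,"wz":0}]' | grep -E "position|force"
python3 -m pendant '[{"claw":130,"x":-4.5,"y":-2.8,"z":3.9,"wx":0,"wy":0,"wz":0},{"claw":130,"x":-4.5,"y":-2.8,"z":3.9,"wx":0,"wy":0,"wz":0},{"claw":130,"x":-4.5,"y":-2.8,"z":3.9,"wx":0,"wy":0,"wz":0},{"claw":130,"x":-4.5,"y":-2.8,"z":3.9,"wx":0,"wy":0,"wz":0},{"claw":130,"x":-4.5,"y":-2.8,"z":3.9,"wx":0,"wy":0,"wz":0}]' | grep -E "position|force"
python3 -m pendant '[{"claw":130,"x":-4.5,"y":-2.8,"z":3.9,"wx":0,"wy":0,"wz":0},{"claw":130,"x":-4.5,"y":-2.8,"z":3.9,"wx":0,"wy":0,"wz":0},{"claw":130,"x":-4.5,"y":-2.8,"z":3.9,"wx":0,"wy":0,"wz":0},{"claw":130,"x":-4.5,"y":-2.8,"z":3.9,"wx":0,"wy":0,"wz":0},{"claw":130,"x":-4.5,"y":-2.8,"z":3.9,"wx":0,"wy":0,"wz":0}]' | grep -E "position|force"
python3 -m pendant '[{"claw":130,"x":-4.5,"y":-2.8,"z":3.9,"wx":0,"wy":0,"wz":0},{"claw":130,"x":-4.5,"y":-2.8,"z":3.9,"wx":0,"wy":0,"wz":0},{"claw":130,"x":-4.5,"y":-2.8,"z":3.9,"wx":0,"wy":0,"wz":0},{"claw":130,"x":-4.5,"y":-2.8,"z":3.9,"wx":0,"wy":0,"wz":0},{"claw":130,"x":-2.2,"y":-1.4,"z":2,"wx":0,"wy":0,"wz":0}]'; python3 - <<'E'
from h import *
s=sense(); print("tcp rack",rack(s["position"]),np.round(s["joints"],2)); c=juice("top"); cv2.imwrite("pics/t3.png",c["color"][150:400,250:550]); juice("scene")
E
```

```text
position: [0.5468, -0.0202, 0.0236]
contact_force: [0.3, 1.1, -0.4]
grasp_force: 1.0
position: [0.5403, -0.0524, 0.0237]
contact_force: [0.6, 2.1, -0.1]
grasp_force: 0.9
position: [0.5337, -0.0846, 0.0237]
contact_force: [0.4, 2.2, 0.3]
grasp_force: 0.9
time: 10.03
position: [0.5275, -0.1139, 0.0238]
tool_rot: [[-0.176, 0.972, 0.153], [0.735, 0.233, -0.637], [-0.655, 0.0, -0.755]]
contact_force: [0.3, 2.2, -0.7]
opening: 0.042
grasp_force: 0.9
tcp rack [  6.7 117.7] [ 0.16  0.55  2.09 -1.12  0.81  0.86]
top cap [ 0.5237 -0.1507] 26 body [ 0.5345 -0.1414] 154 rack cap [-5.4 82.8] body [ 7.2 89.4]
scene cap [ 0.5475 -0.1405] 30 body [ 0.5339 -0.1417] 285 rack cap [20.1 87.2] body [ 6.5 89.1]
```

View pics/t3.png

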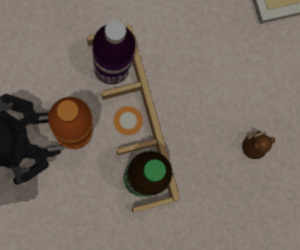

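Crop view: bottle upright just outside the centre bay, the sticker at (128,121) ahead of it, both neighbours undisturbed. I centre it over the next 15 mm, then push straight in.

```bash
python3 -m pendant '[{"claw":130,"x":-3,"y":-1.8,"z":2.6,"wx":0,"wy":0,"wz":0},{"claw":130,"x":-3.8,"y":-2.2,"z":3.3,"wx":0,"wy":0,"wz":0},{"claw":130,"x":-3.8,"y":-2.2,"z":3.3,"wx":0,"wy":0,"wz":0},{"claw":130,"x":-3.8,"y":-0.6,"z":3.3,"wx":0,"wy":0,"wz":0},{"claw":130,"x":-3.8,"y":0,"z":3.3,"wx":0,"wy":0,"wz":0}]' | grep -E "position|force"
python3 -m pendant '[{"claw":130,"x":-3.8,"y":0,"z":3.3,"wx":0,"wy":0,"wz":0},{"claw":130,"x":-3.8,"y":0,"z":3.3,"wx":0,"wy":0,"wz":0},{"claw":130,"x":-3.8,"y":0,"z":3.3,"wx":0,"wy":0,"wz":0},{"claw":130,"x":-3.8,"y":0,"z":3.3,"wx":0,"wy":0,"wz":0},{"claw":130,"x":-2,"y":0,"z":1.7,"wx":0,"wy":0,"wz":0}]' ; python3 - <<'E'
from h import *
s=sense(); print("tcp rack",rack(s["position"]),np.round(s["joints"],2)); juice("top"); juice("scene")
E
```

```text
position: [0.5265, -0.1386, 0.0237]
contact_force: [-0.7, 1.3, 0.1]
grasp_force: 1.2
time: 10.97
position: [0.5323, -0.1608, 0.0237]
tool_rot: [[-0.176, 0.972, 0.153], [0.735, 0.233, -0.637], [-0.655, 0.0, -0.756]]
contact_force: [-0.1, 2.9, 0.6]
opening: 0.0422
grasp_force: 1.3
tcp rack [ 0.7 70.9] [ 0.06  0.55  2.1  -1.19  0.77  0.84]
top cap [ 0.5259 -0.1911] 15 body [ 0.5393 -0.1871] 141 rack cap [-12.5  42.9] body [ 1.4 43.8]
scene cap [ 0.5522 -0.1881] 31 body [ 0.5388 -0.1885] 170 rack cap [13.7 39.8] body [ 0.6 42.5]
```

```bash
python3 -m pendant '[{"claw":130,"x":-3,"y":0,"z":2.6,"wx":0,"wy":0,"wz":0},{"claw":130,"x":-3.8,"y":0,"z":3.3,"wx":0,"wy":0,"wz":0},{"claw":130,"x":-3.8,"y":0,"z":3.3,"wx":0,"wy":0,"wz":0},{"claw":130,"x":-3.8,"y":0,"z":3.3,"wx":0,"wy":0,"wz":0},{"claw":130,"x":-3.8,"y":0,"z":3.3,"wx":0,"wy":0,"wz":0}]' | grep -E "position|force"
python3 -m pendant '[{"claw":130,"x":-3,"y":0,"z":2.6,"wx":0,"wy":0,"wz":0},{"claw":130,"x":-2.3,"y":0,"z":2,"wx":0,"wy":0,"wz":0},{"claw":130,"x":-2.3,"y":0,"z":2,"wx":0,"wy":0,"wz":0},{"claw":130,"x":-1.5,"y":0,"z":1.3,"wx":0,"wy":0,"wz":0},{"claw":130,"x":-1.5,"y":0,"z":1.3,"wx":0,"wy":0,"wz":0}]' ; python3 - <<'E'
from h import *
s=sense(); print("tcp rack",rack(s["position"]),np.round(s["joints"],2)); juice("top"); juice("scene")
E
```

```text
position: [0.5379, -0.184, 0.0236]
contact_force: [-0.4, 1.8, -0.0]
grasp_force: 1.1
time: 11.9
position: [0.5411, -0.1974, 0.0236]
tool_rot: [[-0.176, 0.972, 0.153], [0.735, 0.234, -0.637], [-0.655, 0.0, -0.756]]
contact_force: [-0.7, 1.7, 0.0]
opening: 0.0421
grasp_force: 1.1
tcp rack [ 0.8 33.3] [-0.01  0.56  2.08 -1.23  0.74  0.81]
top cap [ 0.5341 -0.2204] 16 body [ 0.5482 -0.2236] 176 rack cap [-11.3  12.5] body [1.7 6.2]
scene cap [ 0.5613 -0.2235] 27 body [ 0.5486 -0.2252] 69 rack cap [14.4  3.3] body [1.7 4.6]
```

```bash
python3 -m pendant '[{"claw":130,"x":-0.8,"y":0,"z":0.7,"wx":0,"wy":0,"wz":0},{"claw":130,"x":-0.8,"y":0,"z":0.7,"wx":0,"wy":0,"wz":0},{"claw":130,"x":-0.8,"y":0,"z":0.7,"wx":0,"wy":0,"wz":0},{"claw":130,"x":-0.8,"y":0,"z":0.7,"wx":0,"wy":0,"wz":0},{"claw":130,"x":-0.8,"y":0,"z":0.7,"wx":0,"wy":0,"wz":0}]' | grep -E "position|force"
```

```text
position: [0.5424, -0.2023, 0.0236]
contact_force: [-0.5, 2.1, -0.4]
grasp_force: 1.0
```

```bash
python3 -m pendant '[{"claw":130,"x":-0.4,"y":0,"z":0.35,"wx":0,"wy":0,"wz":0},{"claw":130,"x":-0.4,"y":0,"z":0.35,"wx":0,"wy":0,"wz":0},{"claw":130,"x":-0.4,"y":0,"z":0.35,"wx":0,"wy":0,"wz":0}]' | grep -E "position|force"
```

```text
position: [0.5428, -0.2039, 0.0236]
contact_force: [-1.0, 1.4, 0.3]
grasp_force: 1.0
```

```bash
python3 -m pendant '[{"claw":130,"x":-0.4,"y":0,"z":0.35,"wx":0,"wy":0,"wz":0},{"claw":130,"x":-0.4,"y":0,"z":0.35,"wx":0,"wy":0,"wz":0}]' | grep -E "position|force"
python3 -c "
from h import *
juice('top');juice('scene')"
```

```text
position: [0.543, -0.2046, 0.0234]
contact_force: [-1.2, 7.0, 2.3]
grasp_force: 3.1
top cap [ 0.536  -0.2261] 19 body [ 0.5499 -0.2306] 184 rack cap [-10.8   6.5] body [ 1.7 -1. ]
scene cap [ 0.5628 -0.2292] 31 body [ 0.5493 -0.2327] 55 rack cap [14.6 -2.7] body [ 0.6 -2.9]
```

```bash
python3 -m pendant '[{"claw":130,"x":-0.3,"y":0,"z":0.25,"wx":0,"wy":0,"wz":0},{"claw":130,"x":0,"y":0,"z":0,"wx":0,"wy":0,"wz":0}]' | grep -E "position|force"
```

```text
position: [0.543, -0.2046, 0.0234]
contact_force: [-1.7, 6.0, 2.1]
grasp_force: 3.2
```

It is hard against the rail: the force rose to about 7 N and the tool stopped moving. I back straight off, slowly at first.

```bash
python3 -m pendant '[{"claw":130,"x":0.8,"y":0,"z":-0.7,"wx":0,"wy":0,"wz":0},{"claw":130,"x":1.5,"y":0,"z":-1.3,"wx":0,"wy":0,"wz":0},{"claw":130,"x":3.8,"y":0,"z":-3.3,"wx":0,"wy":0,"wz":0},{"claw":130,"x":7.5,"y":0,"z":-6.5,"wx":0,"wy":0,"wz":0},{"claw":130,"x":15,"y":0,"z":-13,"wx":0,"wy":0,"wz":0}]' | grep -E "position|force"
python3 -m pendant '[{"claw":130,"x":15,"y":0,"z":-13,"wx":0,"wy":0,"wz":0},{"claw":130,"x":15,"y":0,"z":-13,"wx":0,"wy":0,"wz":0},{"claw":130,"x":15,"y":0,"z":-13,"wx":0,"wy":0,"wz":0},{"claw":130,"x":15,"y":0,"z":-13,"wx":0,"wy":0,"wz":0},{"claw":130,"x":0,"y":0,"z":0,"wx":0,"wy":0,"wz":0}]'
python3 - <<'E'
from h import *
print(rack(sense()["position"]))
c=juice('top');a=c["color"];c=juice('scene');cv2.imwrite("pics/fin.png",np.hstack([a[120:400,280:560],c["color"][70:350,160:460]]))
E
```

```text
position: [0.534, -0.169, 0.0238]
contact_force: [0.4, 0.1, 0.1]
grasp_force: 0.0
time: 13.93
position: [0.5156, -0.0882, 0.0234]
tool_rot: [[-0.179, 0.971, 0.156], [0.735, 0.237, -0.635], [-0.654, 0.001, -0.756]]
contact_force: [0.4, 0.3, -0.3]
opening: 0.0415
grasp_force: 0.0
[  1.  145.4]
top cap [ 0.5366 -0.2263] 19 body [ 0.5499 -0.2306] 186 rack cap [-10.2   6.3] body [ 1.7 -1. ]
scene cap [ 0.5628 -0.2295] 22 body [ 0.5496 -0.232 ] 56 rack cap [14.5 -3. ] body [ 1.1 -2.3]
```

View pics/fin.png

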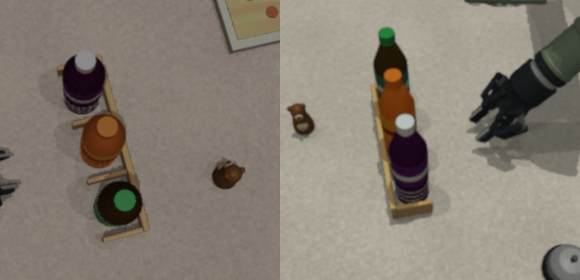

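The juice stands upright in the centre bay against the rail (top view, about (103,140)). The tea, grape and otter have not moved, and the gripper is clear.

```bash
python3 -c "
from bench import finish_job;print(finish_job())"
```

```text
the job is handed in; nothing more can be done
None
```

The orange juice bottle is upright in the centre bay, the one with the sticker, fully home against the back rail. The other drinks, the bell and the otter were left alone, and the job was handed in at about 14 s on the robot's clock.

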